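# Pack the carriers against the sprung end plate and lock the box

## Task

Pack the purple transport box: put the round and the slim carrier from the black heating plate into its pocket beside the block already there, all three upright and fully down on the floor in one row (any order), pressing the sprung end plate back to make room. Then slide the orange lock fully home to its end stop so that its bar covers the carriers. Don't tip a carrier over, and leave the small buttons, bowl, basket and tweezers where they are.

Things in the scene. Friction and masses are not known exactly. Their poses are not given: they have to be found in the camera images.
- box: purple box, fixed. Origin on the bench under the packing pocket, z up, x across the pocket, y along it. Pocket floor at z 6 mm; side walls' inner faces at x -31.5 and +31.5 mm, 5 mm thick, 30 mm high; solid end face at y -70 mm, 50 mm high; sprung end plate at the +y end. Beyond the +x wall a 38 mm high ledge carries the lock. The carriers fit in only with the plate pushed back
- endplate (a joint): sprung end plate of the box: 0 m = free (its face at box y = +61 mm), 0.012 m = pushed fully back (face at +73 mm) towards +y; the spring takes about 3 N to start and 6 N at the stop
- endplate_face (a point): point on the face of the grey end plate, in the middle of its width, 40 mm above the bench; the plate is 60 mm wide and reaches from 8 to 66 mm above the bench; the pushable face looks to box -y
- lock (a joint): transport lock slide: 0 = open, back on the ledge; 0.030 m = closed, at its end stop. Closes towards box -x, 2 N friction. Flat bar 130 mm long (box y), 5 mm thick, underside 39 mm above the bench, 3 mm over the shoulders of seated carriers; front edge at box x +47 mm open, +17 mm closed
- lock_knob (a point): centre of the top of the orange grip block on the lock slide, 70 mm above the bench; the block is 16 mm (box x) by 24 mm (box y), 26 mm high
- hotplate: black heating plate, cold, fixed: 260 x 300 mm, top surface 60 mm above its origin (centre of its underside, on the bench)
- block: bright steel rectangular carrier with brass grip, starts loose in the box pocket: base 58 (x) x 44 (y) x 30 (z) mm, 0.4 kg; origin at the centre of its underside, z up. On top a square upright metal grip, 18 x 18 mm, its sides parallel to x and y, from 30 to 60 mm above the underside, then a rounded tip up to 67 mm
- drum: bright steel round carrier with brass grip, starts on the heating plate: base 58 mm diameter, 30 mm high, 0.4 kg; origin at the centre of its underside, z up. On top a square upright metal grip, 18 x 18 mm, its sides parallel to x and y, from 30 to 60 mm above the underside, then a rounded tip up to 67 mm
- slim: dark steel slim rectangular carrier with copper grip, starts on the heating plate: base 58 (x) x 36 (y) x 30 (z) mm, 0.33 kg; origin at the centre of its underside, z up. On top a square upright metal grip, 18 x 18 mm, its sides parallel to x and y, from 30 to 60 mm above the underside, then a rounded tip up to 67 mm
- mini0: small steel button, 26 mm diameter, 35 mm high, with a brass dome, on the heating plate; leave alone; origin at the centre of its underside
- mini1: small steel button, 26 mm diameter, 35 mm high, with a brass dome, on the heating plate; leave alone; origin at the centre of its underside
- mini2: small steel button, 26 mm diameter, 35 mm high, with a brass dome, on the heating plate; leave alone; origin at the centre of its underside
- mini3: small steel button, 26 mm diameter, 35 mm high, with a brass dome, on the heating plate; leave alone; origin at the centre of its underside
- bowl: empty glass bowl, 110 mm across, 45 mm high, on the bench; leave alone
- basket: open steel basket 110 x 170 x 65 mm on the bench; leave alone
- tweezers: steel tweezers, 120 mm long, flat on the bench; leave alone

How it is judged:
By the outcome, as a careful person would: the job done as asked, in the order asked, and still so for the second after the job is handed in, with the robot touching nothing.
It also fails if it takes over 72 s, if anything falls off the work surface, if the arm or the gripper's body presses on something with over 40 N, if the wrist force passes 120 N, or if a joint passes its speed limit or range.

## Robot

A 6-joint arm with a two-finger parallel gripper is mounted at the origin on the work surface. World frame = base frame: x ahead of the robot, y to its left, z up, the work surface at z = 0. Lengths are in mm, angles in degrees, forces in N, time in s.
With the tool pointing down it reaches from about 300 to 850 mm from the base axis. Payload 4.2 kg.
Tool frame: the origin (TCP) lies midway between the tips of the shut fingers; the grasp point (between the pads) lies 19 mm behind it (env.grasp_offset is the distance from the TCP to the grasp point, in mm); z points along the fingers, y is the line along which they close (so a half turn about z gives the same grasp; the last joint's range is limited). The gripper opens to 91 mm and grips with 3 to 60 N. Pads are 32 mm wide; open, the fingers measure 118 mm over their backs; the gripper's body (76 mm by 178 mm) begins 60 mm behind the grasp point.
Start: joints at [-71.734, 18.312, 89.639, -0, 72.044, -1.146], TCP at [191.108, -542.329, 213.976] pointing down, gripper open.
Joint ranges: [-177.97, 177.97], [-48.28, 115.42], [12.27, 149.76], [-77.06, 257.06], [2.81, 150.46], [-146.56, 146.56]. Speed limits (degrees/s): [147.25, 147.25, 180, 180, 180, 180].

## Interface

Orientations are given as [roll, pitch, yaw] about the fixed x, y, z axes, in that order (R = Rz(yaw) Ry(pitch) Rx(roll)).
In Python, from workcell import env, optics gives the robot as it stands. The module is installed in compiled form; this text tells all that it offers.
- The arm moves only by the tool send_rows, never from a script. Its argument "targets" is a list that holds one entry, the list of rows, each a list of 7 numbers: the turn, a rotation vector about the world's x, y, z scaled (see below), then the shift along the world's x, y, z scaled (see below), then the closure, from -1 (fully open) to 1 (shut). In form: [[[rx, ry, rz, x, y, z, gripper], ...]]. A call has 1 to 12 rows; each row shifts and turns the commanded pose from where the row before left it; what a row does not reach is not made up. The controller multiplies each number of a shift by 0.2 m and each number of a turn by pi/2 rad. A row lasts 1/10 s, in which the tool goes at most 50 mm and 8.59 degrees, less where a joint would pass 70% of its speed; a pose out of reach is approached as far as the arm can. A call with a number of a shift or a turn outside -1 to 1 is refused whole. A call with a gripper value outside its range is refused whole. The fingers move at their own pace and stop on an object; "grip_force" is the grip in N (left out, the last holds). Time passes only in rows, so rows that do not move let the fingers close. It gives the time, the measured TCP pose, the force, the opening and the grip force at its end, in the units of the state.
- env.state(): the state, without advancing time (a new reading comes with each control period).
- optics.grab_frame(name): name is "side" or "top" or "wrist"; returns (picture, depth): 400x640x3 uint8, red, green, blue; 400x640 float32, mm along the optical axis (not along the pixel's ray), 0 where there is no reading.
- optics.camera_info(name): a dict with "camera_matrix" (3x3 intrinsics, pixels), "R" (3x3) and "t" (3): a world point X has camera coordinates R X + t; the wrist camera has in their place "mount" (4x4, takes a point from camera to tool coordinates, whose origin is the TCP and whose axes are the flange's). Camera axes: x right, y down, z forward; pixel columns grow to the right and rows downward; lengths in mm; the calibration is good to about 2 mm. A picture is of the moment at which its call begins: read the wrist's pose just before it. camera_info takes no time and is no camera call.
- env.job_done(): hands the job in; it is judged then, once.
Trained networks look in the newest picture that a camera, given by its name, has taken for a name from the list of things; names that differ only in an ending like _2 or _b are one class to them, and where a whole thing is asked for, a point or a joint stands for the part that bears it (a point fixed in the world has none). Each returns a list of dicts, best first, with "conf" (0 to 1); they miss things now and then, are a little off and sometimes report something else, mostly with a low value. They report only what shows in the picture. A call takes as long as a camera call.
- optics.silhouettes(camera, name): "mask" (400x640 bool, what is visible of it) and "at" ([column, row] in pixels, amid what is visible of it).
- optics.place_of(camera, name): "at" ([column, row] in pixels: a listed point, or the origin of a listed thing).
The state is a dict: "time_s": time; "qpos": joint angles; "qvel": joint speeds; "effort": joint torques, N m; "ee_pos": TCP position; "ee_rot": TCP orientation; "force": force on the tool from outside, world axes, zero at the start; "torque": the same for the moment, N m; "gripper_width": finger opening in mm; "gripper_force": force on a finger pad.
Only numpy, scipy, OpenCV 4.12 (cv2) and the standard library are available. Lean on these libraries where they do the work, as an engineer would, in place of code of your own. Each camera call takes 0.05 s, during which the arm holds its last target. There are 200 camera calls.

## Working session

There is one attempt and no reset: what is moved stays moved. The work goes in short steps, Python scripts to look and compute and a tool call to move; the robot and the scene stay as the last step left them, time stands still between calls to the robot, and variables do not carry over. Pictures are saved under pics/ and viewed, at most 10 in all, crops included, and the job is handed in when it is done.

Besides the shell and the picture viewer there is one more tool, called after "Request:" in YAML: its name, and indented under it one key for each argument. send_rows: Moves the arm, as the interface text tells. Its arguments: {"type":"object","properties":{"targets":{"type":"array"},"grip_force":{"type":"number"}},"required":["targets"]}

```bash
mkdir -p pics; cat > h.py <<'E'
import numpy as np, cv2
from workcell import env, optics
from scipy.spatial.transform import Rotation as Ro
def cam(n):
    c=optics.camera_info(n);K=np.array(c["camera_matrix"])
    if "R" in c: R=np.array(c["R"]);t=np.array(c["t"])
    else:
        s=env.state();M=np.array(c["mount"]);Rt=Ro.from_euler('xyz',s["ee_rot"],degrees=True).as_matrix()
        Rw=Rt@M[:3,:3];p=Rt@M[:3,3]+np.array(s["ee_pos"]);R=Rw.T;t=-R@p
    return K,R,t
def ray(C,uv,z):
    K,R,t=C;d=R.T@np.linalg.solve(K,[uv[0],uv[1],1.]);o=-R.T@t
    return o+d*(z-o[2])/d[2]
def cloud(C,D):
    K,R,t=C;v,u=np.mgrid[:D.shape[0],:D.shape[1]]
    P=np.stack([(u-K[0,2])/K[0,0]*D,(v-K[1,2])/K[1,1]*D,D],-1)
    return (P-t)@R
def save(n,img): cv2.imwrite("pics/"+n,img[...,::-1])
E
python3 - <<'E'
from h import *
print(env.state(), env.grasp_offset)
for n in ["top","side"]:
    C=cam(n);img,D=optics.grab_frame(n);save(n+"0.png",img);W=cloud(C,D);np.save(n+"W.npy",W)
    print(n,"cam pos",-C[1].T@C[2])
    for o,z in [("box",0),("hotplate",0),("block",6),("drum",60),("slim",60),("mini0",60),("endplate_face",40),("lock_knob",70)]:
        for r in optics.place_of(n,o)[:5]:
            print(o,round(r["conf"],2),np.round(r["at"]),np.round(ray(C,r["at"],z),1))
E
```

```text
{'time_s': 0.0, 'qpos': array([-7.17342040e+01,  1.83509910e+01,  8.97065801e+01, -1.45357960e-03,
        7.20425788e+01, -1.14664035e+00]), 'qvel': array([-0.02098616, -0.01620526,  0.04256434, -0.03375845, -0.13811618,
       -0.08021504]), 'effort': array([ 2.86058530e-04, -4.12453973e+01, -2.31976014e+01,  7.27827195e-02,
        4.56957298e-02, -1.29429272e-04]), 'ee_pos': array([ 190.93937912, -541.84010516,  213.12560993]), 'ee_rot': array([-1.79899843e+02, -6.22422171e-04,  1.94128852e+01]), 'force': array([-0.77842887, -0.20950618, -0.21919013]), 'torque': array([-0.03048091,  0.01472463, -0.01362907]), 'gripper_force': 0.0, 'gripper_width': 91.07116149381245} 18.8
top cam pos [ 415.46478592   53.77178665 1035.24520872]
box 0.82 [409. 245.] [ 499.  -207.1    0. ]
box 0.2 [177. 176.] [658.2 377.6   0. ]
hotplate 0.59 [227. 217.] [556.7 246.    0. ]
block 0.68 [412. 244.] [ 500.4 -213.1    6. ]
drum 0.75 [239. 246.] [483.3 204.2  60. ]
slim 0.96 [192. 237.] [501.7 313.2  60. ]
slim 0.43 [417. 154.] [ 716.2 -215.3   60. ]
mini0 0.68 [253. 188.] [620.5 179.4  60. ]
mini0 0.58 [
[... 215 characters left out ...]
0. ]
side cam pos [194.66753319 547.92234007 841.27948077]
box 0.65 [408. 175.] [ 507.6 -201.3    0. ]
hotplate 0.84 [282. 279.] [563.6 244.1   0. ]
hotplate 0.4 [276. 234.] [657.6 162.1   0. ]
block 0.72 [414. 174.] [ 496.6 -209.9    6. ]
drum 0.65 [327. 273.] [472.3 196.7  60. ]
slim 0.73 [280. 307.] [497.5 314.6  60. ]
mini0 0.64 [300. 217.] [612.2 120.4  60. ]
mini0 0.56 [244. 252.] [646.3 267.5  60. ]
mini0 0.49 [275. 237.] [620.1 196.8  60. ]
mini0 0.44 [215. 281.] [643.6 356.8  60. ]
endplate_face 0.89 [405. 184.] [ 483.2 -136.2   40. ]
endplate_face 0.47 [392. 149.] [ 578.1 -224.3   40. ]
lock_knob 0.84 [392. 149.] [ 562.5 -193.5   70. ]
lock_knob 0.19 [306. 164.] [704.9 -11.8  70. ]
```

```bash
python3 - <<'E'
import cv2
a=cv2.imread("pics/top0.png")[120:320,140:480];b=cv2.imread("pics/side0.png")
cv2.imwrite("pics/a.png",cv2.resize(a,(800,470),interpolation=cv2.INTER_CUBIC))
E
```

```text
(no output)
```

View pics/a.png

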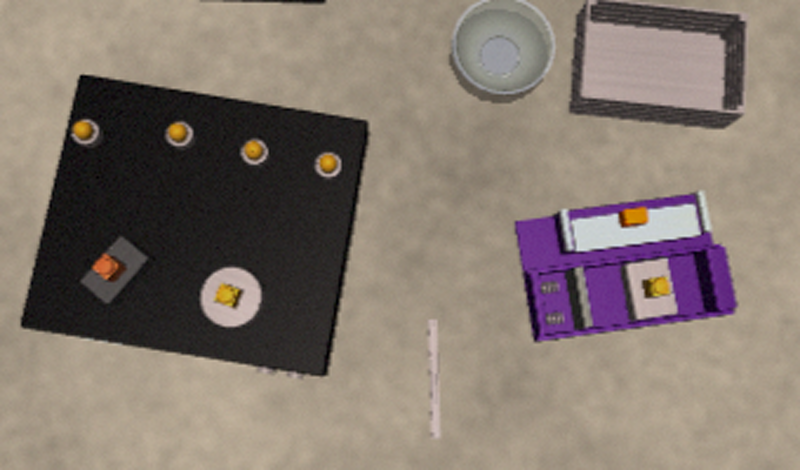

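View pics/side0.png

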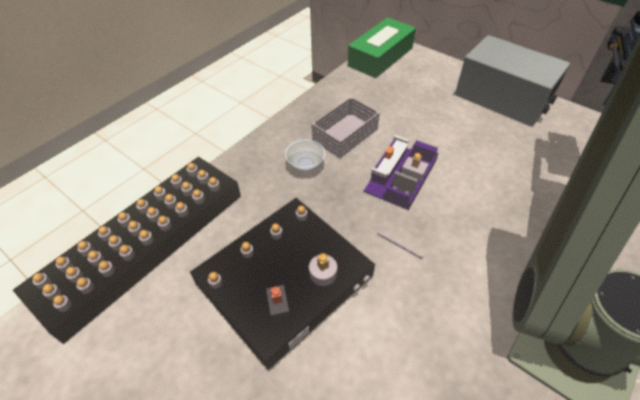

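The top view shows the heating plate at left, with the slim carrier near crop pixel (113,270), the drum at (230,297) and four buttons along the top. The box is at right with its sprung plate on the left (+y world), the block mid-pocket at (652,288) and the lock knob at (635,215). The side view agrees. The box y axis is roughly world +y, with about 7° of yaw.

```bash
python3 - <<'E'
from h import *
c=optics.camera_info("wrist");print(np.round(c["mount"],2),np.round(c["camera_matrix"],1))
img=cv2.imread("pics/top0.png")[...,::-1].astype(int);W=np.load("topW.npy")
m=(img[...,2]>img[...,1]+50)&(img[...,0]>img[...,1]+20)
for zl,zh in((-3,3),(25,42),(36,42),(44,56)):
    P=W[m&(W[...,2]>zl)&(W[...,2]<zh)]
    if len(P)>10: print(zl,len(P),cv2.minAreaRect(P[:,:2].astype(np.float32)))
for o,zt in [("drum",90),("slim",90),("block",36)]:
    r=optics.silhouettes("top",o)[0];P=W[r["mask"]];P=P[np.abs(P[:,2]-zt)<4]
    print(o,r["conf"],len(P),cv2.minAreaRect(P[:,:2].astype(np.float32)),np.median(P[:,2]))
E
```

```text
[[  -0.     -0.96   -0.29   81.99]
 [   1.     -0.      0.      0.61]
 [  -0.     -0.29    0.96 -171.17]
 [   0.      0.      0.      1.  ]] [[289.4   0.  321.7]
 [  0.  289.4 201.6]
 [  0.    0.    1. ]]
-3 14 ((507.4778137207031, -170.58358764648438), (188.26828002929688, 85.66409301757812), 77.76770782470703)
25 480 ((525.6792602539062, -190.3616943359375), (126.51040649414062, 202.93923950195312), 8.970919609069824)
36 161 ((532.26171875, -179.9080047607422), (113.75364685058594, 194.318359375), 14.443324089050293)
44 320 ((526.97900390625, -188.63131713867188), (120.58421325683594, 199.6748809814453), 9.034350395202637)
drum 0.81 399 ((479.3948059082031, 200.54464721679688), (55.0179557800293, 56.09423065185547), 47.435455322265625) 91.3353581102118
slim 0.91 288 ((503.7285461425781, 312.13421630859375), (35.355674743652344, 56.65153121948242), 52.8388786315918) 91.31942339481999
block 0.74 1 ((558.7293701171875, -134.85772705078125), (0.0, 0.0), 0.0) 39.175276778324566
```

Request:
send_rows:
  targets:
    - [[0, 0, 0.08, 0.14, 0.17, 0, -1], [0, 0, 0.08, 0.14, 0.17, 0, -1], [0, 0, 0.08, 0.14, 0.17, 0, -1], [0, 0, 0.08, 0.14, 0.17, 0, -1], [0, 0, 0.08, 0.14, 0.17, 0, -1], [0, 0, 0.08, 0.14, 0.17, 0, -1], [0, 0, 0.08, 0.14, 0.17, 0, -1], [0, 0, 0.08, 0.14, 0.17, 0, -1], [0, 0, 0.08, 0.14, 0.17, 0, -1], [0, 0, 0.08, 0.14, 0.17, 0, -1], [0, 0, 0.08, 0.14, 0.17, 0, -1], [0, 0, 0, 0, 0, 0, -1]]

```text
time_s: 2.25
ee_pos: [501.9, -164.7, 213.9]
ee_rot: [179.9, -0.1, 99.0]
force: [-0.5, -0.1, 0.1]
gripper_width: 91.2
gripper_force: 0.0
```

```bash
cat > look.py <<'E'
from h import *
import sys
def box(tag):
    s=env.state();print(s["time_s"],np.round(s["ee_pos"],1),np.round(s["ee_rot"],2),np.round(s["force"],1))
    C=cam("wrist");img,D=optics.grab_frame("wrist");save(tag+".png",img);W=cloud(C,D)
    np.savez(tag+".npz",W=W,img=img)
    return C,img,D,W
E
python3 - <<'E'
from look import *
C,img,D,W=box("w1")
for o,z in [("box",0),("block",6),("endplate_face",40),("lock_knob",70)]:
    for r in optics.place_of("wrist",o)[:2]:
        print(o,round(r["conf"],2),np.round(r["at"]),np.round(ray(C,r["at"],z),1))
h,e=np.histogram(W[D>0][:,2],bins=np.arange(-5,90,3));print(dict(zip(e,h)))
E
```

```text
2.25 [ 501.9 -164.7  213.9] [ 1.7988e+02 -6.0000e-02  9.9010e+01] [-0.5 -0.1  0.1]
block 0.6 [320. 214.] [ 506.8 -216.2    6. ]
{np.int64(-5): np.int64(238), np.int64(-2): np.int64(108482), np.int64(1): np.int64(35750), np.int64(4): np.int64(5896), np.int64(7): np.int64(2580), np.int64(10): np.int64(1050), np.int64(13): np.int64(836), np.int64(16): np.int64(862), np.int64(19): np.int64(700), np.int64(22): np.int64(866), np.int64(25): np.int64(831), np.int64(28): np.int64(1586), np.int64(31): np.int64(1139), np.int64(34): np.int64(1621), np.int64(37): np.int64(1571), np.int64(40): np.int64(907), np.int64(43): np.int64(3688), np.int64(46): np.int64(600), np.int64(49): np.int64(1622), np.int64(52): np.int64(201), np.int64(55): np.int64(319), np.int64(58): np.int64(268), np.int64(61): np.int64(300), np.int64(64): np.int64(1072), np.int64(67): np.int64(215), np.int64(70): np.int64(207), np.int64(73): np.int64(92), np.int64(76): np.int64(0), np.int64(79): np.int64(0), np.int64(82): np.int64(0), np.int64(85): np.int64(0)}
```

View pics/w1.png

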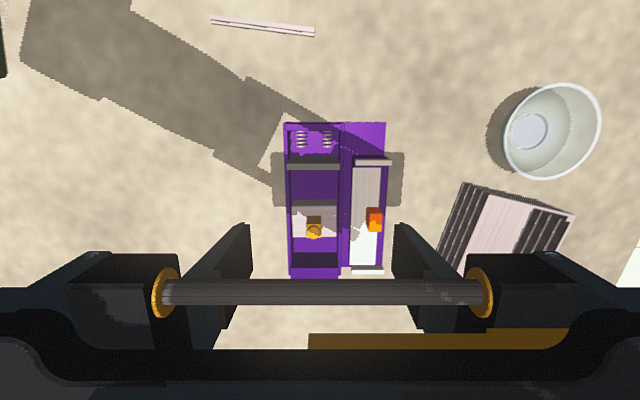

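The wrist view shows the box almost axis-aligned. The sprung plate is near row 165, the block near (315,222), the lock bar at (365,210) with its knob at (374,219), and the solid end near row 270.

```bash
python3 - <<'E'
from h import *
d=np.load("w1.npz");W=d["W"];img=d["img"].astype(int)
m=np.zeros(W.shape[:2],bool);m[115:285,270:410]=True
P=W[m];I=img[m]
pur=(I[:,2]>I[:,1]+40)&(I[:,0]>I[:,1]+15); gray=(I.max(1)-I.min(1)<40); org=(I[:,0]>I[:,2]+70)
def rep(n,s):
    Q=P[s]
    if len(Q)<8: print(n,len(Q));return
    print(n,len(Q),[np.round(x,1).tolist() for x in cv2.minAreaRect(Q[:,:2].astype(np.float32))], "zmed",round(np.median(Q[:,2]),1))
z=P[:,2]
rep("wall30",pur&(abs(z-30)<2));rep("ledge38",pur&(abs(z-38)<2));rep("end50",pur&(abs(z-50)<2))
rep("bar44",gray&(abs(z-44)<2));rep("plate top",gray&(abs(z-66)<2));rep("blocktop",gray&(abs(z-36)<2))
rep("grip",org&(z>45));rep("purall",pur&(z>20))
th=np.radians(9);o=np.array([501,-205])
X=(P[:,:2]-o)@np.array([[np.cos(th),-np.sin(th)],[np.sin(th),np.cos(th)]])
def pc(n,s):
    if s.sum()>5: print(n,s.sum(),"x",np.round(np.percentile(X[s,0],[2,50,98]),1),"y",np.round(np.percentile(X[s,1],[2,50,98]),1),"z",np.round(np.percentile(z[s],[2,50,98]),1))
pc("wall- ",pur&(abs(z-30)<2)&(X[:,0]<0));pc("wall+",pur&(abs(z-30)<2)&(X[:,0]>0))
pc("end",pur&(abs(z-50)<2));pc("knob",org&(X[:,0]>40)&(z>45));pc("knobtop",org&(X[:,0]>40)&(z>67));pc("grip",org&(X[:,0]<30)&(z>40));pc("griptop",org&(X[:,0]<30)&(z>66))
pc("plate",gray&(abs(z-66)<3));pc("blk",(abs(z-36)<1.5)&~pur&(abs(X[:,0])<31)&(abs(X[:,1])<60))
pc("bar",gray&(abs(z-44)<2)&(X[:,0]>34))
E
```

```text
wall30 1055 [[496.7, -195.5], [73.2, 203.6], 8.9] zmed 30.4
ledge38 521 [[581.5, -194.3], [36.6, 137.6], 21.8] zmed 38.6
end50 860 [[520.5, -189.3], [110.2, 197.8], 8.9] zmed 50.5
bar44 2431 [[530.6, -201.6], [121.4, 141.7], 6.7] zmed 44.5
plate top 392 [[494.1, -179.1], [58.8, 86.7], 8.5] zmed 66.3
blocktop 1270 [[528.0, -188.7], [121.2, 171.9], 7.9] zmed 36.4
grip 525 [[526.7, -149.9], [88.4, 140.6], 7.4] zmed 70.3
purall 2629 [[522.1, -186.6], [126.1, 213.3], 8.9] zmed 38.2
wall-  474 x [-39.1 -36.9 -21.9] y [-84.6  19.5 108.4] z [28.7 30.4 31.8]
wall+ 581 x [28.7 31.2 33.6] y [-81.3  22.2 107.3] z [28.6 30.3 31.7]
end 860 x [-32.9  -2.9  27.4] y [-85.4 -72.2 111.2] z [49.  50.5 51.8]
knob 335 x [61.5 67.8 76.1] y [-9.4  4.4 13. ] z [50.2 69.9 71.7]
knobtop 249 x [61.8 68.8 76.3] y [-9.4  2.1 12.5] z [68.2 70.3 71.7]
grip 190 x [-10.7  -2.2   4.8] y [-18.3  -8.6  -2.8] z [65.8 72.9 74.7]
griptop 183 x [-10.6  -2.2   4.8] y [-18.3  -8.8  -2.8] z [66.2 73.1 74.7]
plate 419 x [-30.8  -2.9  25.6] y [62.1 65.9 69.9] z [63.6 66.3 67.9]
blk 984 x [-30.2  -0.4  25.1] y [-31.4  -6.3  10.6] z [34.9 36.4 37.4]
bar 2345 x [44.  58.3 76.6] y [-71.7   4.   59.5] z [42.9 44.5 45.8]
```

Request:
send_rows:
  targets:
    - [[0, 0, 0, -0.005, -0.13, 0, 0.12], [0, 0, 0, -0.005, -0.125, -0.1, 0.12], [0, 0, 0, 0, 0, -0.22, 0.12], [0, 0, 0, 0, 0, -0.22, 0.12], [0, 0, 0, 0, 0, 0, 0.12]]
  grip_force: 30

```text
time_s: 3.0
ee_pos: [492.0, -218.8, 101.0]
ee_rot: [-179.4, -0.4, 98.4]
force: [-1.8, 0.0, 0.3]
gripper_width: 54.0
gripper_force: 0.0
```

```bash
python3 - <<'E'
from h import *
d=np.load("w1.npz");W=d["W"];img=d["img"].astype(int)
m=np.zeros(W.shape[:2],bool);m[115:285,270:410]=True
P=W[m];I=img[m];z=P[:,2]
pur=(I[:,2]>I[:,1]+40)&(I[:,0]>I[:,1]+15)
th=np.radians(9);o=np.array([501,-205])
X=(P[:,:2]-o)@np.array([[np.cos(th),-np.sin(th)],[np.sin(th),np.cos(th)]])
s=pur&(abs(z-50)<2)
for a in(-1,1):
    q=s&(a*X[:,1]>40);print(np.percentile(X[q],[1,50,99],axis=0))
s=env.state();print(s["ee_pos"],s["ee_rot"],s["force"],s["gripper_width"])
E
```

```text
[[-33.28271782 -85.88082244]
 [ -2.58567445 -77.89961884]
 [ 28.00596335 -70.15409509]]
[[-33.10240237 104.72383871]
 [ -2.89933911 108.02177401]
 [ 28.47668819 111.31787732]]
[ 492.02126305 -218.84693528  101.04577481] [-179.39650117   -0.3923475    98.43556557] [-1.82638262  0.00643908  0.34718746] 54.049749839056
```

Request:
send_rows:
  targets:
    - [[0, 0, 0, 0, 0, 0, 0.12], [0, 0, 0, 0, 0, 0, 0.12]]

```text
time_s: 3.2
ee_pos: [498.5, -220.5, 108.5]
ee_rot: [179.8, 0.2, 98.6]
force: [-0.6, -0.1, 0.1]
gripper_width: 40.6
gripper_force: 0.0
```

Request:
send_rows:
  targets:
    - [[0, 0, 0, 0.005, 0.023, -0.12, 0.12], [0, 0, 0, 0, 0, -0.12, 0.12], [0, 0, 0, 0, 0, 0, 0.12], [0, 0, 0, 0, 0, 0, 0.12], [0, 0, 0, 0, 0, 0, 0.12]]

```text
time_s: 3.7
ee_pos: [499.6, -215.5, 60.1]
ee_rot: [179.8, 0.1, 98.6]
force: [-0.4, -0.1, 0.4]
gripper_width: 40.3
gripper_force: 0.0
```

Request:
send_rows:
  targets:
    - [[0, 0, 0, 0, 0, -0.1, 0.12], [0, 0, 0, 0, 0, 0, 0.12], [0, 0, 0, 0, 0, 0, 0.12], [0, 0, 0, 0, 0, 0, 1], [0, 0, 0, 0, 0, 0, 1], [0, 0, 0, 0, 0, 0, 1], [0, 0, 0, 0, 0, 0, 1], [0, 0, 0, 0, 0, 0, 1]]

```text
time_s: 4.5
ee_pos: [499.4, -215.2, 38.8]
ee_rot: [179.8, 0.1, 98.6]
force: [3.0, 0.2, 3.7]
gripper_width: 17.8
gripper_force: 30.0
```

Request:
send_rows:
  targets:
    - [[0, 0, 0, 0.006, -0.04, 0, 1], [0, 0, 0, 0.006, -0.04, 0, 1], [0, 0, 0, 0.006, -0.04, 0, 1], [0, 0, 0, 0.006, -0.04, 0, 1], [0, 0, 0, 0, 0, 0, 1], [0, 0, 0, 0, 0, 0, 1]]

```text
time_s: 5.1
ee_pos: [503.2, -245.5, 39.1]
ee_rot: [179.9, -0.1, 98.5]
force: [0.8, 4.8, 9.8]
gripper_width: 18.3
gripper_force: 30.0
```

Request:
send_rows:
  targets:
    - [[0, 0, 0, 0.002, -0.015, 0, 1], [0, 0, 0, 0.002, -0.015, 0, 1], [0, 0, 0, 0, 0, 0, 1], [0, 0, 0, 0, 0, 0, 1]]

```text
time_s: 5.5
ee_pos: [504.0, -250.6, 39.2]
ee_rot: [179.9, -0.2, 98.5]
force: [1.1, 8.2, 10.5]
gripper_width: 17.8
gripper_force: 30.0
```

Request:
send_rows:
  targets:
    - [[0, 0, 0, 0.002, -0.015, 0, 1], [0, 0, 0, 0.001, -0.008, 0, 1], [0, 0, 0, 0, 0, 0, 1]]

```text
time_s: 5.8
ee_pos: [504.4, -253.9, 39.2]
ee_rot: [179.9, -0.4, 98.5]
force: [1.7, 11.9, 12.3]
gripper_width: 17.8
gripper_force: 30.0
```

Request:
send_rows:
  targets:
    - [[0, 0, 0, 0, 0, 0, 0.2], [0, 0, 0, 0, 0, 0, 0.2], [0, 0, 0, 0, 0, 0, 0.2], [0, 0, 0, 0, 0, 0.2, 0.2], [0, 0, 0, 0, 0.1, 0.22, -1], [0, 0, 0, 0, 0.2, 0.15, -1], [0, 0, 0, 0, 0.2, 0.15, -1], [0, 0, 0, 0, 0, 0, -1], [0, 0, 0, 0, 0, 0, -1]]

```text
time_s: 6.7
ee_pos: [504.7, -157.6, 182.3]
ee_rot: [179.9, 0.1, 98.7]
force: [1.2, -0.3, -1.3]
gripper_width: 73.2
gripper_force: 0.0
```

```bash
cat > boxan.py <<'E'
from look import *
def an(tag,rows=(60,300)):
    C,img,D,W=box(tag);I=img.astype(int);z=W[...,2]
    th=np.radians(8.9);o=np.array([498.2,-205.3])
    X=(W[...,:2]-o)@np.array([[np.cos(th),-np.sin(th)],[np.sin(th),np.cos(th)]])
    ok=(D>0)&(abs(X[...,0])<100)&(abs(X[...,1])<120)
    pur=(I[...,2]>I[...,1]+40)&(I[...,0]>I[...,1]+15)&ok; gray=ok&(np.ptp(I,axis=-1)<40); org=ok&(I[...,0]>I[...,2]+70)
    def pc(n,s):
        if s.sum()>5: print(n,s.sum(),"x",np.round(np.percentile(X[s][:,0],[2,50,98]),1),"y",np.round(np.percentile(X[s][:,1],[2,50,98]),1),"z",np.round(np.percentile(z[s],[2,50,98]),1))
    x,y=X[...,0],X[...,1]
    pc("wall-",pur&(abs(z-30)<2)&(x<-20)&(abs(y)<70));pc("wall+",pur&(abs(z-30)<2)&(x>20)&(x<40)&(abs(y)<70))
    pc("end",pur&(abs(z-50)<2)&(y<-50));pc("plate",gray&(abs(z-66)<3)&(y>50)&(abs(x)<35))
    pc("carr tops",(abs(z-36)<1.5)&ok&~pur&(abs(x)<31)&(abs(y)<68))
    pc("knobtop",org&(x>25)&(z>67));
    for a,b in((-70,-25),(-25,20),(20,70)): pc("grip %d"%a,ok&(abs(x)<25)&(z>55)&(z<78)&(y>a)&(y<b)&org)
    pc("bar",gray&(abs(z-44)<2)&(x>10))
E
python3 -c "
from boxan import *
an('w2')"
```

```text
6.7 [ 504.7 -157.6  182.3] [1.7992e+02 1.1000e-01 9.8700e+01] [ 1.2 -0.3 -1.3]
wall- 365 x [-36.2 -34.  -31.8] y [-67.3  -2.4  67.7] z [29.  30.5 31.7]
wall+ 433 x [31.8 34.1 36.4] y [-66.9   4.7  68.5] z [29.  30.4 31.8]
plate 512 x [-28.4   1.   28.8] y [61.8 66.1 69.8] z [63.2 66.2 67.9]
carr tops 1084 x [-30.    0.1  25.5] y [-65.9 -39.7 -23.1] z [34.9 36.5 37.4]
knobtop 919 x [37.1 60.4 73.5] y [-7.9 69.6 80.8] z [ 68.7 285.9 293.1]
grip -70 183 x [-10.1  -2.1   6.6] y [-46.5 -40.5 -36.2] z [65.6 71.9 74.8]
bar 2625 x [46.7 61.  79.3] y [-61.9  11.8  61. ] z [42.8 44.4 45.7]
```

Request:
send_rows:
  targets:
    - [[0, 0, 0, -0.008, 0.227, 0.03, -1], [0, 0, 0, -0.008, 0.227, 0.03, -1], [0, 0, 0, -0.008, 0.227, 0.03, -1], [0, 0, 0, -0.008, 0.227, 0.03, -1], [0, 0, 0, -0.008, 0.227, 0.03, -1], [0, 0, 0, -0.008, 0.227, 0.03, -1], [0, 0, 0, -0.008, 0.227, 0.03, -1], [0, 0, 0, -0.008, 0.227, 0.03, -1], [0, 0, 0, -0.008, 0.227, 0.03, -1], [0, 0, 0, 0, 0, 0, -1], [0, 0, 0, 0, 0, 0, -1], [0, 0, 0, 0, 0, 0, -1]]

```text
time_s: 7.95
ee_pos: [490.1, 249.5, 234.5]
ee_rot: [-179.9, 0.1, 98.5]
force: [0.2, -0.1, 0.4]
gripper_width: 91.1
gripper_force: 0.0
```

```bash
python3 - <<'E'
from look import *
C,img,D,W=box("w3")
for o in("drum","slim"):
    for r in optics.silhouettes("wrist",o)[:1]:
        M=r["mask"];P=W[M];z=P[:,2];print(o,r["conf"],np.round(r["at"]))
        for n,a,b in(("top",88,93),("grip",105,130),("tip",121,130),("gripflat",105,120)):
            Q=P[(z>a)&(z<b)]
            if len(Q)>5: print(n,len(Q),[np.round(x,1).tolist() for x in cv2.minAreaRect(Q[:,:2].astype(np.float32))],np.round(np.median(Q,axis=0),1),"circ",np.round(cv2.minEnclosingCircle(Q[:,:2].astype(np.float32))[0],1))
E
python3 -c "
import cv2
a=cv2.imread('pics/w3.png')[60:300,200:480];cv2.imwrite('pics/w3c.png',cv2.resize(a,(700,600),interpolation=2))"
```

```text
7.95 [490.1 249.5 234.5] [-1.7987e+02  9.0000e-02  9.8510e+01] [ 0.2 -0.1  0.4]
drum 0.79 [306. 222.]
top 1304 [[478.6, 202.2], [56.5, 56.7], 8.9] [478.7 208.3  90.4] circ [478.9 201.8]
grip 366 [[479.0, 202.2], [18.2, 18.0], 70.7] [478.7 206.3 124. ] circ [478.6 202.1]
tip 210 [[478.7, 202.2], [17.7, 17.3], 69.7] [479.  203.5 127.1] circ [479.6 201.9]
gripflat 105 [[479.0, 202.3], [17.9, 18.0], 72.0] [478.7 209.6 113.4] circ [478.6 202.1]
slim 0.93 [346. 131.]
top 1461 [[502.5, 313.6], [35.9, 57.6], 52.1] [499.  315.9  90.3] circ [502.5 314.1]
grip 372 [[502.4, 313.7], [17.9, 18.1], 52.1] [501.6 314.3 126.4] circ [502.  313.7]
tip 265 [[502.0, 313.9], [16.8, 17.1], 51.2] [502.  313.8 127. ] circ [502.6 313.8]
gripflat 55 [[502.4, 313.7], [17.8, 18.1], 52.2] [498.7 317.7 119.2] circ [502.  313.6]
```

View pics/w3c.png

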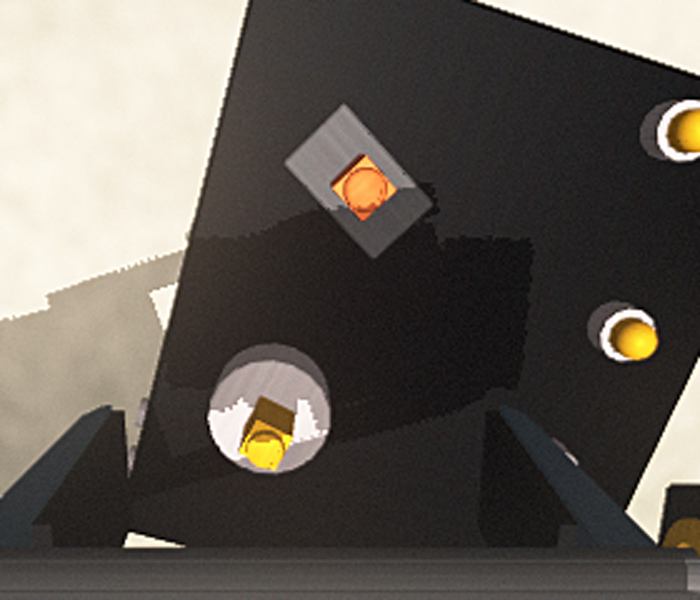

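Wrist crop: drum at crop (268,415) with its yellow grip turned about 20°, and slim at (358,180) turned about 52°. Both match the fitted values.

Request:
send_rows:
  targets:
    - [[0, 0, -0.077, -0.014, -0.059, -0.05, -0.4], [0, 0, -0.077, -0.014, -0.059, -0.15, -0.4], [0, 0, -0.077, -0.014, -0.059, -0.2, -0.4], [0, 0, -0.078, -0.014, -0.059, -0.2, -0.4], [0, 0, 0, 0, 0, 0, -0.4], [0, 0, 0, 0, 0, 0, -0.4], [0, 0, 0, 0, 0, 0, -0.4]]

```text
time_s: 8.8
ee_pos: [480.8, 204.9, 118.3]
ee_rot: [179.8, -0.2, 70.9]
force: [1.0, 0.6, 0.1]
gripper_width: 64.0
gripper_force: 0.0
```

Request:
send_rows:
  targets:
    - [[0, 0, 0, -0.005, -0.008, -0.11, -0.1], [0, 0, 0, 0, 0, 0, 0.1], [0, 0, 0, 0, 0, 0, 0.1], [0, 0, 0, 0, 0, 0, 0.1]]

```text
time_s: 9.2
ee_pos: [478.8, 203.2, 95.5]
ee_rot: [179.9, -0.1, 70.8]
force: [0.2, 0.3, 0.0]
gripper_width: 41.3
gripper_force: 0.0
```

Request:
send_rows:
  targets:
    - [[0, 0, 0, 0, -0.004, -0.008, 0.1], [0, 0, 0, 0, 0, 0, 1], [0, 0, 0, 0, 0, 0, 1], [0, 0, 0, 0, 0, 0, 1], [0, 0, 0, 0, 0, 0, 1], [0, 0, 0, 0, 0, 0.05, 1], [0, 0, 0, 0, 0, 0.15, 1], [0, 0, 0, 0, 0, 0.2, 1], [0, 0, 0, 0, 0, 0, 1], [0, 0, 0, 0, 0, 0, 1]]
  grip_force: 45

```text
time_s: 10.2
ee_pos: [477.3, 201.6, 172.7]
ee_rot: [180.0, -0.0, 70.8]
force: [0.2, -0.1, -5.3]
gripper_width: 17.7
gripper_force: 45.0
```

Request:
send_rows:
  targets:
    - [[0, 0, 0.035, 0.01, -0.22, 0, 1], [0, 0, 0.035, 0.01, -0.22, 0, 1], [0, 0, 0.035, 0.01, -0.22, 0, 1], [0, 0, 0.035, 0.01, -0.22, 0, 1], [0, 0, 0.035, 0.01, -0.22, 0, 1], [0, 0, 0.035, 0.01, -0.22, 0, 1], [0, 0, 0.034, 0.012, -0.22, 0, 1], [0, 0, 0.034, 0.012, -0.22, 0, 1], [0, 0, 0.034, 0.011, -0.215, 0, 1], [0, 0, 0, 0, 0, 0, 1], [0, 0, 0, 0, 0, 0, 1], [0, 0, 0, 0, 0, 0, 1]]

```text
time_s: 11.4
ee_pos: [495.6, -192.1, 170.9]
ee_rot: [-179.8, -0.1, 98.9]
force: [0.5, 0.7, -4.4]
gripper_width: 17.5
gripper_force: 45.0
```

Request:
send_rows:
  targets:
    - [[0, 0, 0, 0.003, -0.005, -0.2, 1], [0, 0, 0, 0, 0, -0.2, 1], [0, 0, 0, 0, 0, -0.12, 1], [0, 0, 0, 0, 0, 0, 1], [0, 0, 0, 0, 0, 0, 1], [0, 0, 0, 0, 0, 0, 1]]

```text
time_s: 12.0
ee_pos: [498.7, -194.3, 70.1]
ee_rot: [179.8, 0.1, 98.9]
force: [-0.2, 0.5, -4.2]
gripper_width: 17.6
gripper_force: 45.0
```

Request:
send_rows:
  targets:
    - [[0, 0, 0, -0.01, 0.003, 0, 1], [0, 0, 0, 0, 0, 0, 1], [0, 0, 0, 0, 0, -0.06, 1], [0, 0, 0, 0, 0, -0.05, 1], [0, 0, 0, 0, 0, 0, 1], [0, 0, 0, 0, 0, 0, 1], [0, 0, 0, 0, 0, 0, 1]]

```text
time_s: 12.7
ee_pos: [495.1, -193.7, 46.2]
ee_rot: [-180.0, -0.0, 98.9]
force: [0.1, -0.0, -4.6]
gripper_width: 17.8
gripper_force: 45.0
```

Request:
send_rows:
  targets:
    - [[0, 0, 0, 0.005, 0, -0.02, 1], [0, 0, 0, 0, 0, -0.015, 1], [0, 0, 0, 0, 0, 0, 1], [0, 0, 0, 0, 0, 0, 1]]

```text
time_s: 13.1
ee_pos: [496.2, -193.7, 39.2]
ee_rot: [-180.0, -0.0, 98.9]
force: [-0.1, 0.1, -3.9]
gripper_width: 17.5
gripper_force: 45.0
```

Request:
send_rows:
  targets:
    - [[0, 0, 0, 0.003, -0.02, 0, 1], [0, 0, 0, 0.003, -0.02, 0, 1], [0, 0, 0, 0.002, -0.015, 0, 1], [0, 0, 0, 0, 0, 0, 1], [0, 0, 0, 0, 0, 0, 1]]

```text
time_s: 13.6
ee_pos: [497.5, -202.5, 39.6]
ee_rot: [-180.0, -0.3, 98.8]
force: [-0.8, 9.6, -0.1]
gripper_width: 17.7
gripper_force: 45.0
```

Request:
send_rows:
  targets:
    - [[0, 0, 0, 0.002, -0.012, 0, 1], [0, 0, 0, 0, 0, 0, 1], [0, 0, 0, 0, 0, 0, 1]]

```text
time_s: 13.9
ee_pos: [497.5, -202.7, 39.7]
ee_rot: [-180.0, -0.5, 98.7]
force: [-0.2, 16.1, 3.8]
gripper_width: 17.5
gripper_force: 45.0
```

Request:
send_rows:
  targets:
    - [[0, 0, 0, -0.003, 0.022, 0, 1], [0, 0, 0, 0, 0, -0.004, 0.2], [0, 0, 0, 0, 0, 0, 0.2], [0, 0, 0, 0, 0, 0, 0.2], [0, 0, 0, 0, 0, 0.2, 0.2], [0, 0, 0, 0, 0.05, 0.22, -0.4], [0, 0, 0, 0, 0.12, 0.2, -0.4], [0, 0, 0, 0, 0.12, 0.15, -0.4], [0, 0, 0, 0, 0, 0, -0.4], [0, 0, 0, 0, 0, 0, -0.4], [0, 0, 0, 0, 0, 0, -0.4]]

```text
time_s: 15.0
ee_pos: [497.0, -145.2, 191.3]
ee_rot: [-179.9, -0.0, 98.9]
force: [-0.1, -0.3, -0.6]
gripper_width: 63.9
gripper_force: 0.0
```

```bash
python3 -c "
from boxan import *
an('w4')"
```

```text
15.0 [ 497.  -145.2  191.3] [-1.7988e+02 -3.0000e-02  9.8850e+01] [-0.1 -0.3 -0.6]
wall- 320 x [-36.  -33.9 -31.7] y [-60.6   2.   66.6] z [29.  30.5 31.8]
wall+ 364 x [31.9 34.3 36.4] y [-62.    4.5  67.4] z [29.1 30.4 31.8]
plate 426 x [-28.6  -0.   28.5] y [62.7 66.2 69.8] z [63.3 66.3 67.7]
carr tops 2005 x [-29.1  -0.2  25.4] y [-58.8 -10.6  30.4] z [34.9 36.4 37.4]
knobtop 442 x [30.9 43.1 64.2] y [82.  83.2 94.9] z [286.8 297.2 302.1]
grip -70 42 x [-11.3  -2.5   6.2] y [-42.3 -40.1 -38.8] z [65.1 66.3 69.3]
grip -25 234 x [-9.4 -0.9  7.4] y [-3.3  7.1 13.6] z [65.4 72.7 74.5]
bar 2024 x [46.3 58.7 79.2] y [-52.9  23.2  70.7] z [42.7 44.4 45.7]
```

View pics/w4.png

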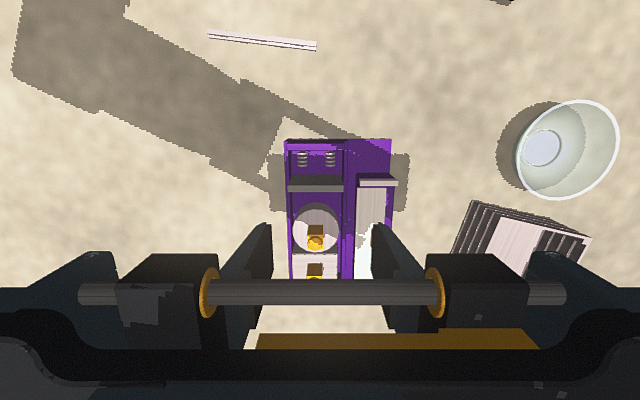

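Wrist view: drum at (316,235) sits against the block (grip at (314,278)), both centred in the pocket, with a free gap up to the plate at row 185. Now the slim carrier.

Request:
send_rows:
  targets:
    - [[0, 0, -0.052, 0.003, 0.23, 0, -0.4], [0, 0, -0.052, 0.003, 0.23, 0, -0.4], [0, 0, -0.052, 0.003, 0.23, 0, -0.4], [0, 0, -0.052, 0.003, 0.23, 0, -0.4], [0, 0, -0.052, 0.003, 0.23, 0, -0.4], [0, 0, -0.052, 0.003, 0.23, 0, -0.4], [0, 0, -0.052, 0.003, 0.23, 0, -0.4], [0, 0, -0.052, 0.002, 0.23, 0, -0.4], [0, 0, -0.052, 0.002, 0.23, 0, -0.4], [0, 0, -0.052, 0.002, 0.225, -0.1, -0.1], [0, 0, 0, 0, 0, -0.2, -0.1], [0, 0, 0, 0, 0, 0, -0.1]]

```text
time_s: 16.25
ee_pos: [499.4, 312.5, 125.9]
ee_rot: [-179.7, 0.8, 52.2]
force: [-1.6, -0.2, -0.0]
gripper_width: 49.9
gripper_force: 0.0
```

Request:
send_rows:
  targets:
    - [[0, 0, 0, 0, 0, 0, -0.1], [0, 0, 0, 0, 0, 0, -0.1]]

```text
time_s: 16.45
ee_pos: [504.3, 313.6, 133.9]
ee_rot: [179.9, -0.1, 52.0]
force: [0.4, 0.4, 0.8]
gripper_width: 50.4
gripper_force: 0.0
```

Request:
send_rows:
  targets:
    - [[0, 0, 0, -0.006, 0, -0.1, 0.1], [0, 0, 0, 0, 0, -0.08, 0.1], [0, 0, 0, 0, 0, 0, 0.1], [0, 0, 0, 0, 0, 0, 0.1], [0, 0, 0, 0, 0, 0, 0.1], [0, 0, 0, 0, 0, 0, 0.1]]

```text
time_s: 17.05
ee_pos: [502.7, 314.5, 98.0]
ee_rot: [179.9, -0.1, 52.1]
force: [0.1, 0.3, 0.3]
gripper_width: 40.9
gripper_force: 0.0
```

Request:
send_rows:
  targets:
    - [[0, 0, 0, -0.001, -0.003, -0.02, 0.1], [0, 0, 0, 0, 0, 0, 0.1], [0, 0, 0, 0, 0, 0, 1], [0, 0, 0, 0, 0, 0, 1], [0, 0, 0, 0, 0, 0, 1], [0, 0, 0, 0, 0, 0, 1], [0, 0, 0, 0, 0, 0.05, 1], [0, 0, 0, 0, 0, 0.15, 1], [0, 0, 0, 0, 0, 0.2, 1], [0, 0, 0, 0, 0, 0, 1], [0, 0, 0, 0, 0, 0, 1], [0, 0, 0, 0, 0, 0, 1]]
  grip_force: 55

```text
time_s: 18.25
ee_pos: [500.6, 313.0, 171.2]
ee_rot: [-179.9, 0.2, 52.1]
force: [-0.1, -0.1, -3.8]
gripper_width: 17.4
gripper_force: 55.0
```

Request:
send_rows:
  targets:
    - [[0, 0, 0.047, -0.004, -0.217, 0, 1], [0, 0, 0.047, -0.004, -0.217, 0, 1], [0, 0, 0.047, -0.004, -0.217, 0, 1], [0, 0, 0.047, -0.004, -0.217, 0, 1], [0, 0, 0.047, -0.004, -0.217, 0, 1], [0, 0, 0.047, -0.004, -0.217, 0, 1], [0, 0, 0.047, -0.004, -0.217, 0, 1], [0, 0, 0.048, -0.004, -0.218, 0, 1], [0, 0, 0.048, -0.004, -0.218, 0, 1], [0, 0, 0.048, -0.004, -0.218, 0, 1], [0, 0, 0.048, -0.003, -0.218, 0, 1], [0, 0, 0, 0, 0, 0, 1]]

```text
time_s: 19.45
ee_pos: [492.1, -169.1, 170.9]
ee_rot: [-179.8, 0.1, 98.7]
force: [-0.1, 0.7, -2.8]
gripper_width: 17.7
gripper_force: 55.0
```

Request:
send_rows:
  targets:
    - [[0, 0, 0, 0, 0, -0.15, 1], [0, 0, 0, 0, 0, -0.15, 1], [0, 0, 0, 0, 0, 0, 1], [0, 0, 0, 0, 0, 0, 1], [0, 0, 0, 0, 0, 0, 1]]

```text
time_s: 19.95
ee_pos: [494.1, -164.5, 113.7]
ee_rot: [179.9, 0.1, 99.0]
force: [0.0, -0.1, -3.1]
gripper_width: 17.6
gripper_force: 55.0
```

Request:
send_rows:
  targets:
    - [[0, 0, 0, -0.008, -0.01, -0.08, 1], [0, 0, 0, 0, 0, -0.08, 1], [0, 0, 0, 0, 0, 0, 1], [0, 0, 0, 0, 0, 0, 1], [0, 0, 0, 0, 0, 0, 1]]

```text
time_s: 20.45
ee_pos: [492.6, -166.8, 82.0]
ee_rot: [179.8, 0.1, 99.0]
force: [-0.6, -0.6, -3.2]
gripper_width: 17.3
gripper_force: 55.0
```

Request:
send_rows:
  targets:
    - [[0, 0, 0, -0.003, 0.02, -0.01, 1], [0, 0, 0, -0.003, 0.02, 0, 1], [0, 0, 0, -0.003, 0.02, 0, 1], [0, 0, 0, -0.003, 0.015, 0, 1], [0, 0, 0, 0, 0, 0, 1], [0, 0, 0, 0, 0, 0, 1], [0, 0, 0, 0, 0, 0, 1]]

```text
time_s: 21.15
ee_pos: [490.2, -152.4, 79.4]
ee_rot: [179.9, 0.1, 99.0]
force: [0.7, -4.9, 0.5]
gripper_width: 17.6
gripper_force: 55.0
```

Request:
send_rows:
  targets:
    - [[0, 0, 0, 0, -0.003, -0.04, 1], [0, 0, 0, 0, 0, -0.04, 1], [0, 0, 0, 0, 0, -0.04, 1], [0, 0, 0, 0, 0, 0, 1], [0, 0, 0, 0, 0, 0, 1]]

```text
time_s: 21.65
ee_pos: [489.5, -152.7, 54.2]
ee_rot: [180.0, 0.1, 99.0]
force: [2.8, -5.7, -7.2]
gripper_width: 17.6
gripper_force: 55.0
```

Request:
send_rows:
  targets:
    - [[0, 0, 0, 0.002, 0, -0.03, 1], [0, 0, 0, 0, 0, -0.03, 1], [0, 0, 0, 0, 0, 0, 1], [0, 0, 0, 0, 0, 0, 1]]

```text
time_s: 22.05
ee_pos: [490.2, -152.7, 42.4]
ee_rot: [179.9, 0.1, 99.0]
force: [1.6, -6.2, -5.8]
gripper_width: 17.6
gripper_force: 55.0
```

Request:
send_rows:
  targets:
    - [[0, 0, 0, 0, 0, -0.015, 1], [0, 0, 0, 0, 0, -0.005, 1], [0, 0, 0, 0, 0, 0, 1], [0, 0, 0, 0, 0, 0, 1]]

```text
time_s: 22.45
ee_pos: [490.4, -152.8, 38.9]
ee_rot: [179.9, 0.1, 99.0]
force: [1.1, -5.6, -3.1]
gripper_width: 17.7
gripper_force: 55.0
```

Request:
send_rows:
  targets:
    - [[0, 0, 0, 0, 0, -0.01, 1], [0, 0, 0, 0.002, -0.015, 0, 1], [0, 0, 0, 0, 0, 0, 1], [0, 0, 0, 0, 0, 0, 1]]

```text
time_s: 22.85
ee_pos: [490.8, -154.6, 38.5]
ee_rot: [179.9, -0.0, 98.9]
force: [-0.7, 1.2, 10.7]
gripper_width: 17.8
gripper_force: 55.0
```

Request:
send_rows:
  targets:
    - [[0, 0, 0, 0, 0, 0.005, 1], [0, 0, 0, 0, 0, 0, 0.2], [0, 0, 0, 0, 0, 0, 0.2], [0, 0, 0, 0, 0, 0, 0.2], [0, 0, 0, 0, 0, 0.2, 0.2], [0, 0, 0, 0, 0.05, 0.2, 0.2], [0, 0, 0, 0, 0.08, 0.2, 0.2], [0, 0, 0, 0, 0.08, 0.2, 0.2], [0, 0, 0, 0, 0, 0, 0.2], [0, 0, 0, 0, 0, 0, 0.2], [0, 0, 0, 0, 0, 0, 0.2]]
  grip_force: 30

```text
time_s: 23.95
ee_pos: [488.8, -113.0, 196.1]
ee_rot: [-179.8, -0.1, 99.0]
force: [0.6, 0.1, -0.1]
gripper_width: 36.3
gripper_force: 0.0
```

```bash
python3 -c "
from boxan import *
an('w5')"
```

```text
23.95 [ 488.8 -113.   196.1] [-1.7984e+02 -7.0000e-02  9.8970e+01] [ 0.6  0.1 -0.1]
wall- 105 x [-35.6 -32.6 -31.7] y [-32.3  43.8  68.7] z [29.  30.4 31.7]
wall+ 262 x [31.9 34.2 36.3] y [-32.   18.6  67.8] z [29.  30.4 31.8]
end 593 x [-29.7   0.5  30.3] y [-88.7 -79.1 -69.7] z [49.4 50.6 51.9]
plate 414 x [-28.6  -0.1  28.5] y [59.7 73.3 76.9] z [63.5 66.4 67.8]
carr tops 1652 x [-28.4  -0.7  26.2] y [-29.8  16.5  57. ] z [34.9 36.4 37.4]
knobtop 88 x [25.1 29.5 47.2] y [115.3 116.2 119.9] z [293.4 305.7 307. ]
grip -70 96 x [-9.9 -2.7  5.7] y [-54.4 -47.8 -43.3] z [67.5 73.4 75.1]
grip -25 228 x [-9.7 -0.3  7.9] y [-4.   6.4 12.2] z [65.2 72.5 74.4]
grip 20 227 x [-9.1 -0.1  7.7] y [42.3 52.6 59.2] z [65.5 72.8 74.3]
bar 707 x [16.2 67.8 79.9] y [-69.5  48.3  76.4] z [42.5 44.4 45.8]
```

View pics/w5.png

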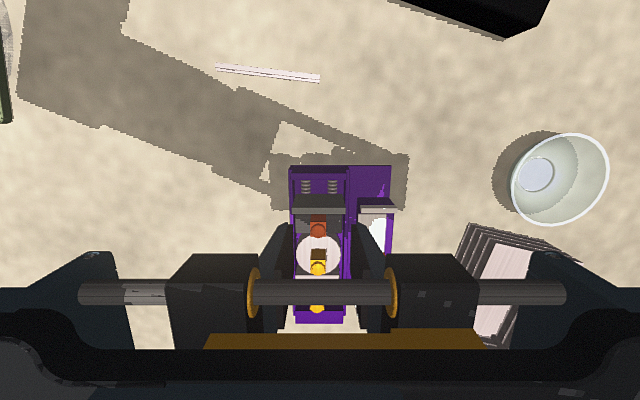

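Wrist view: slim (grip (318,228)), drum (318,262) and block (317,308) stand in one row. The plate at row 210 is pushed back and all tips are at the same height. Next is the lock, which I'll push with shut fingers on the knob's +x face.

Request:
send_rows:
  targets:
    - [[0, 0, 0, 0.183, -0.124, 0, 1], [0, 0, 0, 0.183, -0.124, 0, 1], [0, 0, 0, 0.183, -0.124, 0, 1], [0, 0, 0, 0, 0, -0.2, 1], [0, 0, 0, 0, 0, -0.2, 1], [0, 0, 0, 0, 0, 0, 1], [0, 0, 0, 0, 0, 0, 1], [0, 0, 0, 0, 0, 0, 1]]

```text
time_s: 24.8
ee_pos: [600.8, -188.0, 119.4]
ee_rot: [179.8, 0.1, 99.0]
force: [1.2, -0.4, -0.1]
gripper_width: 0.2
gripper_force: 0.0
```

Request:
send_rows:
  targets:
    - [[0, 0, 0, 0, 0, -0.16, 1], [0, 0, 0, 0, 0, -0.15, 1], [0, 0, 0, 0, 0, 0, 1], [0, 0, 0, 0, 0, 0, 1], [0, 0, 0, 0, 0, 0, 1], [0, 0, 0, 0, 0, 0, 1]]

```text
time_s: 25.4
ee_pos: [601.1, -187.9, 57.9]
ee_rot: [179.8, 0.1, 99.0]
force: [0.1, 0.2, 0.1]
gripper_width: 0.5
gripper_force: 0.0
```

Request:
send_rows:
  targets:
    - [[0, 0, 0, -0.03, -0.005, -0.015, 1], [0, 0, 0, -0.03, -0.005, 0, 1], [0, 0, 0, -0.03, -0.005, 0, 1], [0, 0, 0, -0.03, -0.005, 0, 1], [0, 0, 0, -0.03, -0.005, 0, 1], [0, 0, 0, 0, 0, 0, 1], [0, 0, 0, 0, 0, 0, 1]]

```text
time_s: 26.1
ee_pos: [568.9, -192.7, 52.5]
ee_rot: [-179.9, -0.0, 99.0]
force: [0.8, -0.1, 0.2]
gripper_width: 0.4
gripper_force: 0.0
```

Request:
send_rows:
  targets:
    - [[0, 0, 0, -0.02, -0.003, 0, 1], [0, 0, 0, -0.015, -0.002, 0, 1], [0, 0, 0, 0, 0, 0, 1], [0, 0, 0, 0, 0, 0, 1]]

```text
time_s: 26.5
ee_pos: [562.4, -193.7, 52.6]
ee_rot: [-180.0, 0.0, 99.0]
force: [0.8, -0.3, 0.6]
gripper_width: 0.4
gripper_force: 0.3
```

Request:
send_rows:
  targets:
    - [[0, 0, 0, -0.02, -0.003, 0, 1], [0, 0, 0, -0.02, -0.003, 0, 1], [0, 0, 0, 0, 0, 0, 1], [0, 0, 0, 0, 0, 0, 1]]

```text
time_s: 26.9
ee_pos: [559.4, -194.3, 52.9]
ee_rot: [179.4, 0.1, 98.9]
force: [11.6, 3.5, -6.2]
gripper_width: 0.1
gripper_force: 5.9
```

```bash
python3 - <<'E'
from h import *
s=env.state();print(s["ee_pos"],s["force"])
for n in("top","side"):
    C=cam(n);img,D=optics.grab_frame(n);save(n+"6.png",img)
    for o in("lock_knob",):
        for r in optics.place_of(n,o)[:2]: print(n,round(r["conf"],2),r["at"],ray(C,r["at"],70))
a=cv2.imread("pics/top6.png")[180:290,340:480];b=cv2.imread("pics/side6.png")[110:230,340:480]
cv2.imwrite("pics/c6.png",np.hstack([cv2.resize(a,(400,400)),cv2.resize(b,(400,400))]))
E
```

```text
[ 559.37097663 -194.26846314   52.92529201] [11.57923178  3.48166217 -6.21096049]
top 0.69 [411.1, 218.7] [ 554.19996416 -195.21246353   70.        ]
side 0.73 [403.0, 152.5] [ 534.74072937 -200.54390606   70.        ]
side 0.69 [404.6, 182.0] [ 476.87689978 -114.60473635   70.        ]
```

View pics/c6.png

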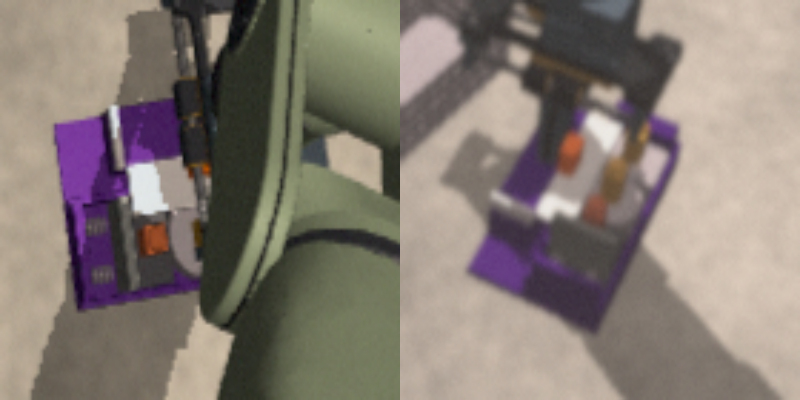

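The crops show the bar pushed over the carriers, with the fingers behind the knob. The force rose to 12 N with the travel stalled at about the expected end, which fits the end stop. I'll press slightly more, back off and check.

Request:
send_rows:
  targets:
    - [[0, 0, 0, -0.012, -0.002, 0, 1], [0, 0, 0, 0, 0, 0, 1], [0, 0, 0, 0, 0, 0, 1]]

```text
time_s: 27.4
ee_pos: [559.3, -194.4, 53.1]
ee_rot: [179.1, 0.1, 98.9]
force: [17.5, 4.5, -11.1]
gripper_width: 0.9
gripper_force: 8.3
```

Request:
send_rows:
  targets:
    - [[0, 0, 0, 0.1, 0.015, 0, 1], [0, 0, 0, 0.05, 0.008, 0.1, 1], [0, 0, 0, 0, 0, 0.2, 1], [0, 0, 0, -0.1, 0.08, 0.2, 1], [0, 0, 0, -0.2, 0.1, 0.1, 0], [0, 0, 0, -0.15, 0.1, 0.1, -1], [0, 0, 0, -0.1, 0, 0, -1], [0, 0, 0, 0, 0, 0, -1], [0, 0, 0, 0, 0, 0, -1], [0, 0, 0, 0, 0, 0, -1]]

```text
time_s: 28.4
ee_pos: [472.9, -134.8, 192.1]
ee_rot: [-180.0, -0.0, 99.0]
force: [-0.1, -0.6, -0.6]
gripper_width: 45.3
gripper_force: 0.0
```

```bash
python3 -c "
from boxan import *
an('w7')
a=cv2.imread('pics/w7.png')[80:320,180:460];cv2.imwrite('pics/w7c.png',cv2.resize(a,(700,600)))"
```

```text
28.4 [ 472.9 -134.8  192.1] [-1.7998e+02 -1.0000e-02  9.8960e+01] [-0.1 -0.6 -0.6]
wall- 295 x [-35.9 -33.8 -31.8] y [-47.2  11.6  67.2] z [29.2 30.6 31.7]
end 387 x [-29.6   0.8  30. ] y [-88.  -82.3 -76.6] z [49.3 50.6 51.8]
plate 436 x [-28.4   1.4  28. ] y [59.7 73.2 76.8] z [64.  66.3 68. ]
carr tops 1815 x [-28.9 -11.9  16.7] y [-45.2  10.3  58.8] z [35.  36.4 37.4]
knobtop 28 x [25.1 28.7 31.6] y [96.3 97.2 98.1] z [297.4 302.1 303.3]
grip -25 218 x [-8.9 -1.1  7. ] y [-4.3  6.4 12.8] z [65.7 72.8 74.6]
grip 20 238 x [-9.1 -0.7  8.2] y [42.8 52.3 59. ] z [65.5 72.7 74.5]
bar 1300 x [17.1 26.4 60.7] y [-39.3  37.1  76.7] z [42.8 44.5 45.7]
```

View pics/w7c.png

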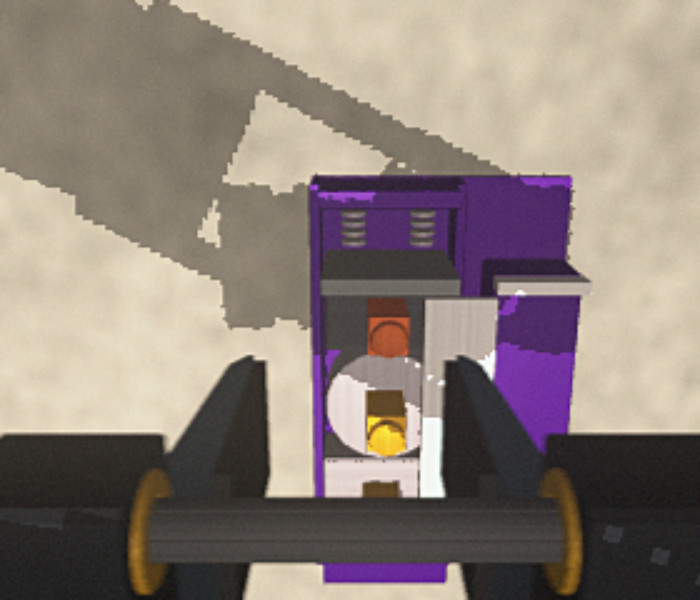

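The bar's front edge is at box x ≈ +17, which is fully closed. The slim, drum and block are upright and level, with their shoulders under the bar. I'm handing it in.

```bash
python3 -c "
from workcell import env
print(env.job_done())"
```

```text
the job is handed in; nothing more can be done
None
```

The block, round and slim carriers stand upright on the pocket floor in one row, the orange lock is home with its bar over them, and I handed the job in at 28.4 s; the hand-in returned no verdict.

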